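# Weigh the tea tins and store the full one

## Robot

A 7-joint arm with a two-finger parallel gripper is mounted at the origin on the work surface. World frame = base frame: x ahead of the robot, y to its left, z up, the work surface at z = 0. Lengths are in m, angles in degrees, forces in N, time in s.
With the tool pointing down it reaches from about 0.35 to 0.775 m from the base axis. Payload 3.1 kg.
Tool frame: the origin (TCP) lies on the centre line of the jaws, within the pads' length; the fingertips stand 17 mm ahead of it and the grasp point (between the pads) lies 2 mm behind it (robot.tip_reach is the distance from the TCP to the fingertips, in m); z points along the fingers, y is the direction in which the jaws open and shut (so a half turn about z gives the same grasp; the last joint's range is limited). The gripper opens to 85 mm and grips with 20 to 120 N. Pads are 22 mm wide; open, the fingers measure 114 mm over their backs; the gripper's body (76 mm by 85 mm) begins 54 mm behind the grasp point. The pads swing forward as they close: fully open they stand 13 mm farther back than shut.
Start: joints at [74.788, 17.813, 0.802, 86.603, -0.252, 75.585, -1.558], TCP at [0.122, -0.536, 0.248] pointing down, gripper open.
Joint ranges: [-154.91, 154.91], [-16.99, 109.72], [-72.82, 74.43], [7.12, 147.25], [-82.49, 262.49], [11.32, 116.49], [-174.64, 174.64]. Speed limits (degrees/s): [159.86, 159.86, 180, 180, 180, 180, 180].

## Interface

Orientations are given as [roll, pitch, yaw] about the fixed x, y, z axes, in that order (R = Rz(yaw) Ry(pitch) Rx(roll)).
In Python, from station import robot, fingers, vision, workorder, recognise gives the robot as it stands. Calls block until the motion is done:
- robot.move_to(position, orientation): joint-space move of the TCP to a pose.
- robot.line_to(position, orientation=None, velocity=0.15, f_stop=None): straight line of the TCP; orientation=None keeps the orientation; velocity is the mean speed in m/s. With f_stop (N) it stops when the force on the tool has changed by that much, and returns True; else False.
- robot.move_j(angles): joint-space move.
- fingers.gripper_to(opening, force=None): opening from 0.0 (shut) to 1.0 (fully open); force is the grip in N (None keeps the last); returns when the fingers have stopped.
- robot.pause(seconds).
- robot.inverse_kinematics(position, orientation): joint angles nearest the present ones, or None.
- vision.grab_frame(name): name is "scene" or "top"; returns the picture (480x640x3 uint8, red, green, blue); there is no depth.
- vision.calibration(name): a dict with "mtx" (3x3 intrinsics, pixels), "extrinsics" (4x4, takes a point from world to camera coordinates). Camera axes: x right, y up, looking along -z (the intrinsics and any distortion apply to the point x, -y, -z); pixel columns grow to the right and rows downward; lengths in m; the calibration is good to about 2 mm. A picture is of the moment at which its call begins. calibration takes no time and is no camera call.
A pose or a line that the arm cannot do raises robot.PlanningError and nothing moves.
- workorder.close_job(): hands the job in, once; it reports no verdict.
Trained networks look in the newest picture that a camera, given by its name, has taken for a name from the list of things; names that differ only in an ending like _2 or _b are one class to them, and where a whole thing is asked for, a point or a joint stands for the part that bears it (a point fixed in the world has none). Each returns a list of dicts, best first, with "p" (0 to 1); they miss things now and then, are a little off and sometimes report something else, mostly with a low value. They report only what shows in the picture. A call takes as long as a camera call.
- recognise(label, camera): "rect" ([centre column, centre row, width, height] in pixels, round what is visible of it).
Readings, each from a call of its own:
- robot.current_time_s(): time.
- robot.current_joint_positions(): joint angles.
- robot.current_dq(): joint speeds.
- robot.current_joint_torque(): joint torques, N m.
- robot.current_tool_pos(): TCP position.
- robot.current_eef_rot(): TCP orientation.
- robot.current_contact_force(): force on the tool from outside, world axes, zero at the start.
- robot.current_torque(): the same for the moment, N m.
- robot.current_finger_gap(): opening from 0.0 (shut) to 1.0 (fully open).
Only numpy, scipy, OpenCV 4.12 (cv2) and the standard library are available. Lean on these libraries where they do the work, as an engineer would, in place of code of your own. Each camera call takes 0.05 s, during which the arm holds its last target.

## Task

Find out which of the two look-alike tea tins is full: set one by itself on the empty pan of the balance, let go until the beam has come to rest, and see whether it outweighs the counterweight. Then put the full tin upright between the rails of the black rack bay and slide it gently along until the spring stop plate is pushed fully in and stays so when you let go; never press hard on the balance or the bay. The other tin stays standing upright on the table or on the pan, and the teapot, bowl and steamer stay where they are.

Things in the scene. Friction and masses are not known exactly. Their poses are not given: they have to be found in the camera images.
- tin_a_center (a point): One of two look-alike square aluminium tea tins, 58 x 58 mm, 85 mm tall, flat lid, upright on the table. This point is its centre, 42.5 mm up; x and y square to its sides. One of the two (either) holds a full cake of pressed tea and weighs about 250 g in all, the other a remnant, about 120 g: not to be told by eye. The rigid cake has about 1 mm of play inside.
- tin_b_center (a point): The other of two look-alike square aluminium tea tins, 58 x 58 mm, 85 mm tall, flat lid, upright on the table. This point is its centre, 42.5 mm up; x and y square to its sides. One of the two (either) holds a full cake of pressed tea and weighs about 250 g in all, the other a remnant, about 120 g: not to be told by eye. The rigid cake has about 1 mm of play inside.
- tin_a: The same tin as tin_a_center, origin at the centre of its underside.
- tin_b: The same tin as tin_b_center, origin at the centre of its underside.
- balance: Beam balance fixed to the table: wooden foot 110 x 160 mm, origin under its centre. The beam lies along its y, pivot 70 mm up. Empty pan 100 mm to the -y side; the pan to the +y side has a fixed brass counterweight equal to about 180 g. At the middle a pointer and tick frame reach 165 mm up. Keep the force of a tin on the balance below 20 N.
- pan_floor (a point): Centre of the floor of the empty pan (moves with the beam, stays level): square steel tray 86 mm outside, rim 5 mm high, 3 mm thick, sides square to the balance. About 102 mm above the table when up (empty), 78 mm when down. It sinks softly under about 1.8 N, by 24 mm, to a hard stop.
- beam (a joint): Tilt of the beam, rad: -0.12 with the empty pan fully up (empty, or with a tin lighter than the counterweight), +0.12 with it fully down (a tin heavier than the counterweight). It takes about 1 s to swing over.
- bay: Low black metal rack bay fixed to the table, 230 mm long along its x, 86 mm wide; origin on the table under its centre. A lane along x, 66 mm wide, open on top and at the -x end: sprung floor 30 mm above the table, giving 1.5 N per mm for 6 mm, side rails 24 mm higher. A spring stop lies ahead (+x). Yellow clip on the +x end wall, up to 67 mm high. Keep the force of a tin on the bay below 20 N.
- lane_start (a point): Point on the lane floor, 60 mm to the -x side of the bay's origin, axes as the bay. A tin set down centred here is clear of the stop, then slides along +x. The stop is clamped at a different, unmeasured place each time: the tin first touches it after 37 to 92 mm of travel.
- stop_plate (a joint): How far the spring-loaded steel stop plate (56 mm wide, top 38.5 mm above the lane floor) is pushed in, m: 0 free, 0.006 fully in (0.004 is enough). It yields these 6 mm under less than 0.4 N, then meets a bumper giving 1.5 N per mm for 7 mm, then is hard. The tin's friction keeps it in after letting go.
- teapot: White ceramic teapot, 120 mm across with a spout, bamboo arch handle to 160 mm high; origin under its centre. Do not disturb it.
- bowl: Stainless steel bowl turned upside down, 154 mm across, 61 mm high; origin under its centre. Do not disturb it.
- steamer: Two-tier aluminium steamer, 180 mm across (218 mm over the side handles), 175 mm high; origin under its centre. Do not disturb it.

How it is judged (in metres and radians):
On the way:
1. one tin stands by itself on the empty pan of the balance, let go and at rest (((contact force between tin_a and balance above 0.6 N and contact force between tin_a and the fingers below 0.05 N and angle between tin_a_center's own z axis and vertical below 0.1 rad and linear speed of tin_a below 0.01 m/s) or (contact force between tin_b and balance above 0.6 N and contact force between tin_b and the fingers below 0.05 N and angle between tin_b_center's own z axis and vertical below 0.1 rad and linear speed of tin_b below 0.01 m/s))), for 0.4 s.
At the end, for the whole second after the job is handed in: The full tin (over 1.8 N on the bay) stands within 0.08 rad of upright on the lane floor, within 8 mm of its middle line, the stop plate in by over 4 mm; the other tin stands within 0.1 rad of upright on the table or the balance pan; both at rest (value of joint stop_plate above 0.004 m and ((x of tin_a_center in the frame of bay between -0.025 and 0.055 m and y of tin_a_center in the frame of bay between -0.008 and 0.008 m and z of tin_a_center in the frame of bay below 0.078 m and angle between tin_a_center's own z axis and vertical below 0.08 rad and contact force between tin_a and bay above 1.8 N and linear speed of each of tin_a, tin_b below 0.02 m/s and angle between tin_b_center's own z axis and vertical below 0.1 rad and (height (world z) of tin_b_center between 0.038 and 0.047 m or contact force between tin_b and balance above 0.5 N)) or (x of tin_b_center in the frame of bay between -0.025 and 0.055 m and y of tin_b_center in the frame of bay between -0.008 and 0.008 m and z of tin_b_center in the frame of bay below 0.078 m and angle between tin_b_center's own z axis and vertical below 0.08 rad and contact force between tin_b and bay above 1.8 N and linear speed of each of tin_b, tin_a below 0.02 m/s and angle between tin_a_center's own z axis and vertical below 0.1 rad and (height (world z) of tin_a_center between 0.038 and 0.047 m or contact force between tin_a and balance above 0.5 N)))); the robot touches nothing.
It fails at once if a tin pressed on the balance with more than 20 N (contact force between any of tin_a, tin_b and balance above 20 N).
It fails at once if a tin pressed on the bay with more than 20 N (contact force between any of tin_a, tin_b and bay above 20 N).
It fails at once if both tins on the balance at once (contact force between each of tin_a, tin_b and balance above 0.5 N).
It fails at once if the teapot, bowl or steamer shifted by more than 30 mm or tipped (distance of any of teapot, bowl, steamer from where it was at the start of the episode above 0.03 m or angle between any of teapot, bowl, steamer's own z axis and vertical above 0.3 rad).
It also fails if it takes over 72 s, if anything falls off the work surface, if the arm or the gripper's body presses on something with over 40 N, if the wrist force passes 120 N, or if a joint passes its speed limit or range.

## Working session

There is one attempt and no reset: what is moved stays moved. The work goes in short steps, each a Python script; the robot and the scene stay as the last script left them, time stands still between calls to the robot, and variables do not carry over. Pictures are saved under pics/ and viewed, and the job is handed in when it is done.

```bash
ls; mkdir -p pics; cat > h.py <<'E'
import numpy as np, cv2
from station import robot, fingers, vision, workorder, recognise
def snap(cam,fn):
    im=vision.grab_frame(cam); cv2.imwrite('pics/'+fn,im[:,:,::-1]); return im
E
python3 - <<'E'
from h import *
for c in('scene','top'):
    snap(c,c+'0.png'); k=vision.calibration(c); print(c,{a:np.round(b,4).tolist() for a,b in k.items()})
    for l in('tin_a','balance','pan_floor','bay','stop_plate','teapot','bowl','steamer'):
        print(l,[(round(r['p'],2),np.round(r['rect']).tolist()) for r in recognise(l,c)][:4])
print(robot.current_time_s(),robot.current_eef_rot())
E
```

```text
pics
scene {'mtx': [[517.5184, 0.0, 316.986], [0.0, 517.5184, 247.2264], [0.0, 0.0, 1.0]], 'extrinsics': [[0.0831, 0.9965, 0.0076, -0.0013], [-0.8641, 0.0682, 0.4988, 0.5142], [0.4965, -0.048, 0.8667, -1.6286], [0.0, 0.0, 0.0, 1.0]]}
tin_a [(0.8, [325.0, 244.0, 32.0, 39.0]), (0.59, [337.0, 203.0, 22.0, 37.0])]
balance []
pan_floor [(0.66, [418.0, 195.0, 46.0, 36.0])]
bay [(0.55, [248.0, 225.0, 42.0, 82.0]), (0.17, [325.0, 243.0, 27.0, 40.0])]
stop_plate [(0.64, [246.0, 227.0, 22.0, 13.0])]
teapot [(0.79, [432.0, 289.0, 60.0, 59.0])]
bowl [(0.97, [330.0, 310.0, 67.0, 59.0]), (0.28, [325.0, 245.0, 31.0, 39.0])]
steamer [(0.87, [153.0, 261.0, 97.0, 92.0]), (0.66, [337.0, 202.0, 27.0, 43.0])]
top {'mtx': [[606.3577, 0.0, 327.0011], [0.0, 606.3577, 234.1341], [0.0, 0.0, 1.0]], 'extrinsics': [[0.0256, -0.9996, 0.009, -0.0875], [0.9811, 0.0269, 0.1918, -0.6287], [-0.1919, 0.0039, 0.9814, -1.4102], [0.0, 0.0, 0.0, 1.0]]}
tin_a [(0.77, [287.0, 294.0, 30.0, 30.0]), (0.58, [310.0, 246.0, 28.0, 39.0])]
balance [(0.78, [167.0, 284.0, 125.0, 62.0])]
pan_floor [(0.85, [208.0, 273.0, 39.0, 41.0])]
bay [(0.92, [386.0, 277.0, 50.0, 103.0])]
stop_plate [(0.63, [166.0, 285.0, 124.0, 62.0]), (0.28, [388.0, 277.0, 43.0, 99.0])]
teapot [(0.74, [311.0, 248.0, 33.0, 36.0]), (0.63, [219.0, 177.0, 51.0, 63.0])]
bowl [(0.64, [312.0, 186.0, 62.0, 58.0])]
steamer [(0.93, [481.0, 235.0, 86.0, 80.0]), (0.59, [393.0, 268.0, 1.0, 2.0])]
0.9 [ 1.79994891e+02 -2.85051855e-04  1.28251851e+01]
```

```bash
python3 - <<'E'
import cv2
a=cv2.imread('pics/scene0.png');b=cv2.imread('pics/top0.png')
cv2.imwrite('pics/s0c.png',cv2.resize(a[160:360,200:466],None,fx=3,fy=3,interpolation=cv2.INTER_CUBIC))
cv2.imwrite('pics/t0c.png',cv2.resize(b[200:350,220:420],None,fx=4,fy=4,interpolation=cv2.INTER_CUBIC))
cv2.imwrite('pics/t0d.png',cv2.resize(b[220:340,80:250],None,fx=4,fy=4,interpolation=cv2.INTER_CUBIC))
E
```

```text
(no output)
```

View pics/top0.png

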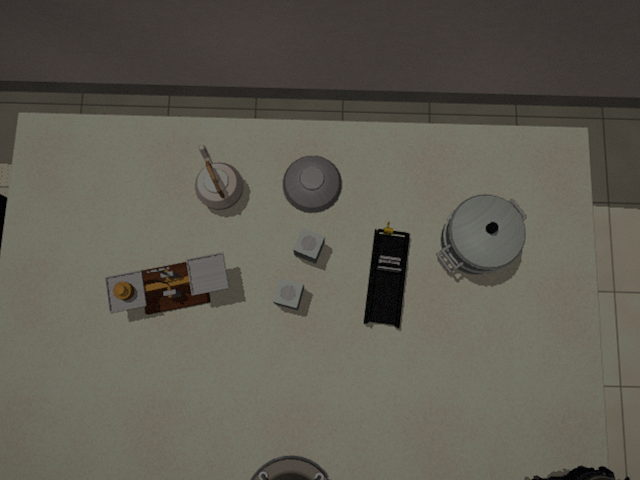

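View pics/scene0.png

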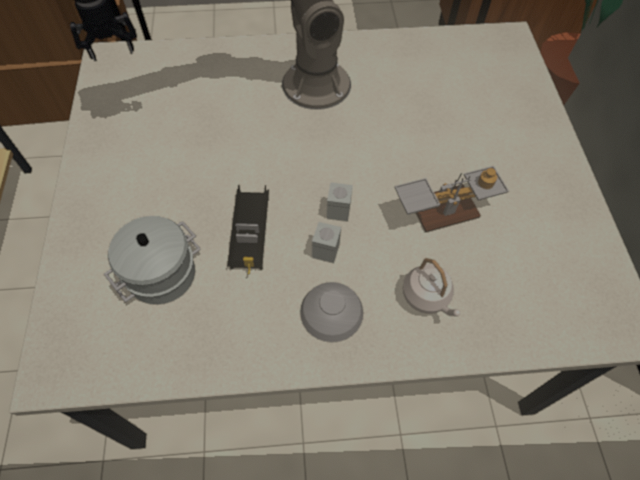

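```bash
sleep 1
```

```text
(no output)
```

View pics/t0c.png

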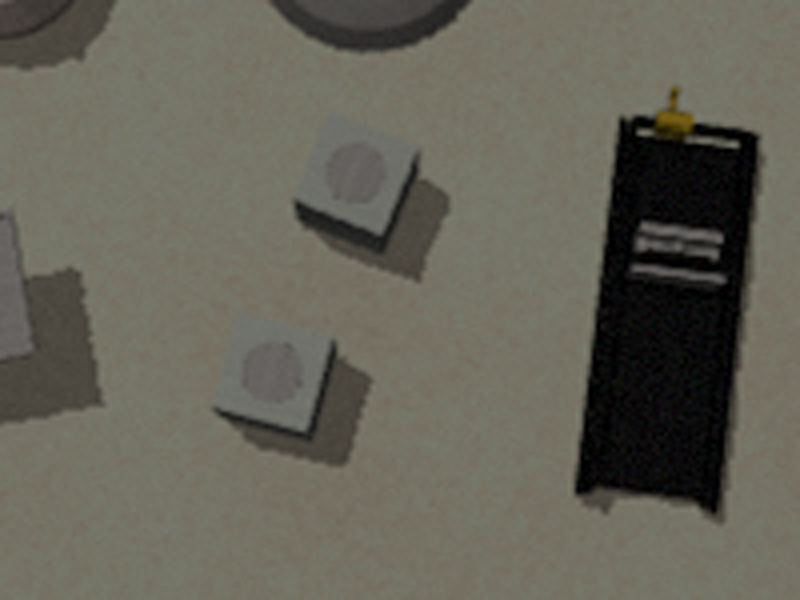

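View pics/t0d.png

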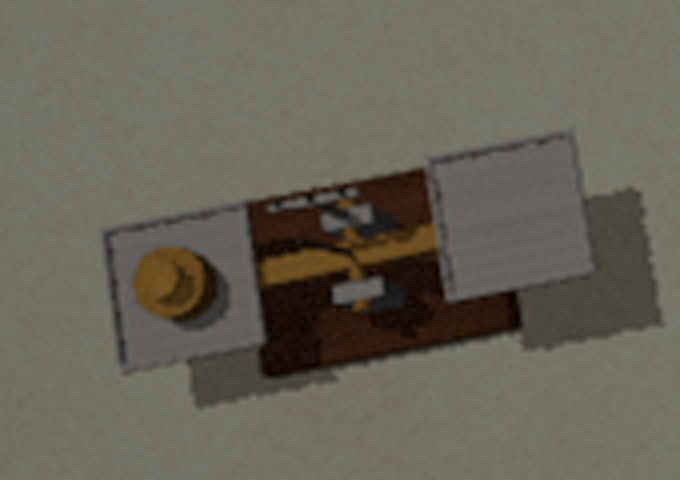

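View pics/s0c.png

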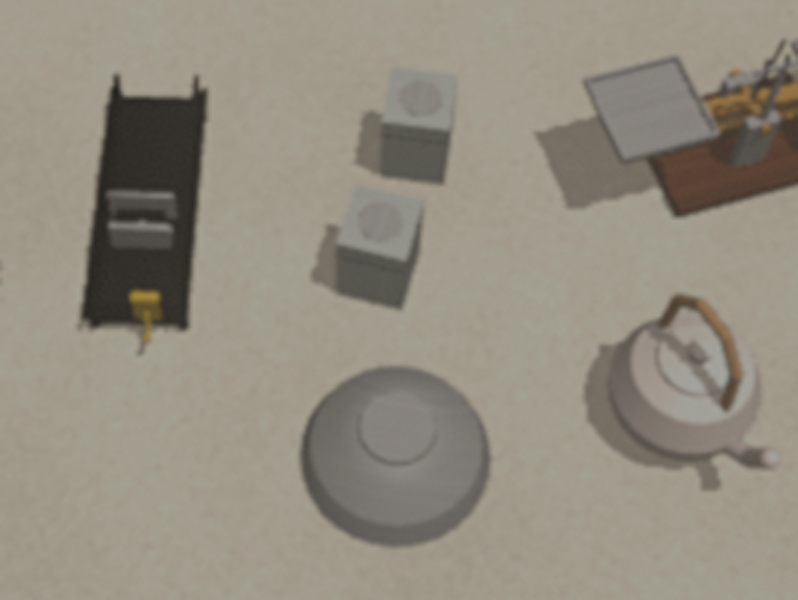

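The top view shows the tins at about (309,246) and (288,294), the empty pan at (208,273), the bay at (386,277) and the bowl above the tins. The stop is at roughly row 262. Next I'll enlarge the bay and fit poses.

```bash
python3 - <<'E'
import cv2,numpy as np
a=cv2.imread('pics/scene0.png');b=cv2.imread('pics/top0.png')
f=lambda i:np.clip(255*(i/255.)**0.45,0,255).astype('uint8')
A=cv2.resize(f(a[175:285,215:285]),None,fx=5,fy=5,interpolation=cv2.INTER_CUBIC)
B=cv2.resize(f(b[220:335,355:420]),None,fx=5,fy=5,interpolation=cv2.INTER_CUBIC)
o=np.zeros((600,800,3),'uint8');o[:A.shape[0],:A.shape[1]]=A;o[:B.shape[0],400:400+B.shape[1]]=B
cv2.imwrite('pics/bayz.png',o)
E
```

```text
(no output)
```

View pics/bayz.png

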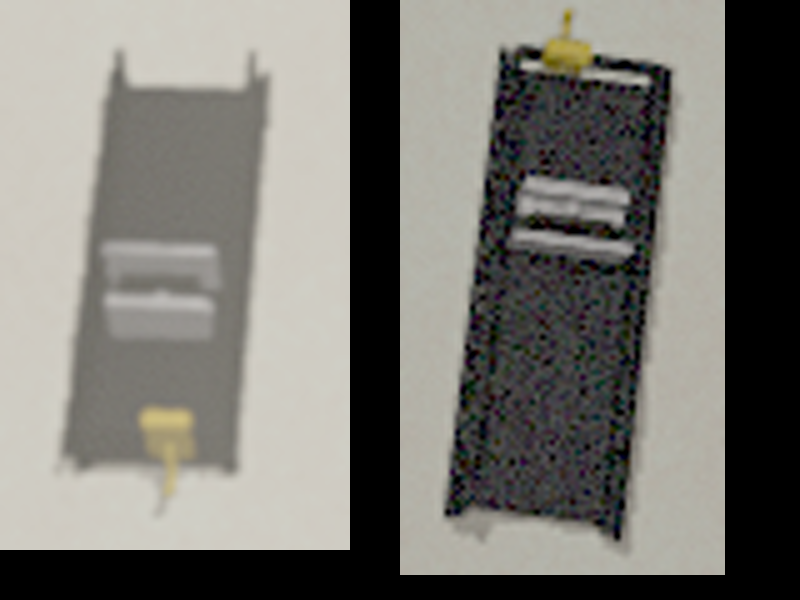

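```bash
cat > geo.py <<'E'
from h import *
from scipy.optimize import least_squares
K={c:vision.calibration(c) for c in('scene','top')}
def proj(c,P):
    k=K[c];p=np.asarray(P)@k['extrinsics'][:3,:3].T+k['extrinsics'][:3,3]
    return np.c_[k['mtx'][0,0]*p[:,0]/-p[:,2]+k['mtx'][0,2],k['mtx'][1,1]*-p[:,1]/-p[:,2]+k['mtx'][1,2]]
def unz(pts,s,ox,oy): return (np.array(pts,float)+.5)/s-.5+[ox,oy]
def ray(c,uv,z):
    k=K[c];R=k['extrinsics'][:3,:3];t=k['extrinsics'][:3,3]
    d=R.T@np.array([(uv[0]-k['mtx'][0,2])/k['mtx'][0,0],-(uv[1]-k['mtx'][1,2])/k['mtx'][1,1],-1]);o=-R.T@t
    return o+d*(z-o[2])/d[2]
def corners(x,y,yaw,L,W,z):
    c,s=np.cos(yaw),np.sin(yaw)
    return np.array([[x+c*a*L/2-s*b*W/2,y+s*a*L/2+c*b*W/2,z] for a,b in((1,1),(1,-1),(-1,-1),(-1,1))])
def fit(obs,L,W,z,x0,fz=False):
    # obs {cam: 4 corners in order ++,+-,--,-+}
    f=lambda q:np.concatenate([(proj(c,corners(q[0],q[1],q[2],L,W,q[3] if fz else z))-o).ravel() for c,o in obs.items()])
    r=least_squares(f,list(x0)+([z] if fz else []))
    return r.x,np.round(r.fun,1)
E
python3 - <<'E'
from geo import *
T=lambda p:unz(p,4,220,200); S=lambda p:unz(p,3,200,160)
# top image: left = +y, up=+x
t1=T([(331,115),(420,150),(380,238),(296,203)]); t2=T([(233,312),(335,343),(311,436),(217,407)])
# scene: right=+y, down=+x ; order ++ (bottom right), +-, --, -+
s1=S([(408,264),(336,246),(353,187),(424,198)]); s2=S([(448,131),(382,125),(388,67),(458,74)])
for n,t,s in(('near bowl',t1,s1),('near robot',t2,s2)):
    g=ray('top',t.mean(0),.085)
    print(n,[np.round(r,3) for o in({'top':t},{'scene':s},{'top':t,'scene':s}) for r in fit(o,.058,.058,.085,[g[0],g[1],-.3])])
tp=unz([(428,158),(573,130),(592,272),(446,301)],4,80,220)
sp=S([(720,133),(626,161),(584,80),(676,57)])
g=ray('top',tp.mean(0),.107)
for o in({'top':tp},{'scene':sp},{'top':tp,'scene':sp}): print('pan',*fit(o,.086,.086,.107,[g[0],g[1],.2]))
print('panfz',*fit({'top':tp,'scene':sp},.086,.086,.107,[g[0],g[1],.2],True))
tb=unz([(102,47),(271,67),(220,540),(46,515)],5,355,220)
g=ray('top',tb.mean(0),.054)
q,r=fit({'top':tb},.23,.086,.054,[g[0],g[1],-.1]);print('bay',q,r)
c,s=np.cos(q[2]),np.sin(q[2])
for p in((110,240),(232,252)):
    w=ray('top',unz([p],5,355,220)[0],.0685)[:2]-q[:2]; print('stop top front in bay',c*w[0]+s*w[1],-s*w[0]+c*w[1])
for n,p,z in(('teapot',(219,185),.05),('bowl',(312,186),.03)): print(n,ray('top',p,z))
# model projections in scene of bay
print(np.round((proj('scene',corners(*q,.23,.086,.054))-[215,175]+.5)*5-.5))
E
```

```text
near bowl [array([ 0.602, -0.028, -0.365]), array([-0.1, -0.3,  0.1,  0.1,  0.8,  0.3, -0.8, -0.2]), array([ 0.605, -0.027, -0.314]), array([-0.1, -1. ,  0.3,  0.1,  0.2, -0. , -0.4,  1. ]), array([ 0.603, -0.027, -0.341]), array([-0.7, -0.7, -0.3, -0.9,  0.9, -0.5, -0.9, -0.4, -0.8, -1.5, -0.2,
       -1. ,  0.3, -0.9, -0.4,  0.6])]
near robot [array([ 0.483,  0.017, -0.223]), array([ 1.5,  0.6, -0.1, -1.1, -0.4, -0.3, -1. ,  0.8]), array([ 0.485,  0.017, -0.209]), array([ 0.6, -0.1, -0.3, -0.6,  0.3,  0.4, -0.6,  0.4]), array([ 0.484,  0.017, -0.217]), array([ 1.3,  0.3, -0.3, -1.5, -0.4, -0.7, -1. ,  0.5,  0.4, -0.5, -0.5,
       -1.1,  0.3, -0.1, -0.6,  0.1])]
pan [0.5217433  0.20475385 0.20694866] [-0.5 -0.6 -0.2 -0.1  0.6  0.6  0.1  0.1]
pan [0.52383968 0.20562163 0.24716949] [ 0.4  0.3 -0.3  0.3 -0.3  0.2  0.3 -0.9]
pan [0.52257625 0.20525306 0.22395153] [-1.  -0.6 -0.7 -0.7  0.7 -0.1  0.2 -0.1 -0.1  0.3 -1.1 -0.3 -0.3 -0.6
  0.5 -1.1]
panfz [0.52207642 0.2058311  0.22395087 0.10420897] [-1.  -0.2 -0.8 -0.3  0.6  0.2  0.2  0.3 -0.1  0.8 -1.1  0.1 -0.3 -0.1
  0.5 -0.6]
bay [ 0.53018769 -0.21698745 -0.10555495] [-0.6 -0.4  0.6  0.2  0.6 -0.  -0.6  0.2]
stop top front in bay 0.018107354213557775 0.02771007772224934
stop top front in bay 0.020070366113716345 -0.030794016399689015
teapot [0.74977377 0.20021694 0.05      ]
bowl [ 0.75927449 -0.02995849  0.03      ]
[[238. 430.]
 [ 60. 426.]
 [108.  43.]
 [270.  47.]]
```

```bash
cat > poses.py <<'E'
from geo import *
B=(.484,.017,-.217); A=(.603,-.027,-.345); PAN=(.5222,.2055,.222); BAY=(.5302,-.2170,-.1056)
def rot(y): return [180,0,float(np.degrees(y))]
def st(m=''):
    print(m,'t',round(robot.current_time_s(),2),'pos',np.round(robot.current_tool_pos(),4),'F',np.round(robot.current_contact_force(),2),'gap',round(robot.current_finger_gap(),3))
E
python3 - <<'E'
from poses import *
x,y,w=B
for p,r in(((x,y,.2),w),((PAN[0],PAN[1],.25),PAN[2])): print(robot.inverse_kinematics(list(p),rot(r)))
robot.move_to([x,y,.2],rot(w)); st('above')
robot.line_to([x,y,.062],velocity=.12); st('down')
fingers.gripper_to(0.0,force=35); st('gripped')
snap('top','grip.png');snap('scene','grips.png')
robot.line_to([x,y,.20],velocity=.12); robot.pause(.3); st('lift')
for _ in range(4): print(np.round(robot.current_contact_force(),2))
snap('top','lift.png');snap('scene','lifts.png')
E
python3 - <<'E'
import cv2,numpy as np
o=np.zeros((600,800,3),'uint8')
for i,n in enumerate(('grip','grips','lift','lifts')):
    a=cv2.imread(f'pics/{n}.png'); a=a[180:330,200:400] if i%2==0 else a[130:280,240:440]
    o[300*(i//2):300*(i//2)+300,400*(i%2):400*(i%2)+400]=cv2.resize(a,(400,300),interpolation=cv2.INTER_CUBIC)
cv2.imwrite('pics/g1.png',o)
E
```

```text
[  33.6973237    17.57295158  -46.55506837   99.68626072   13.61842144
   68.58880425 -118.97674919]
[  13.46064027   27.97111492  -54.46184975   83.14374448   22.76669255
   80.48904853 -118.82147036]
above t 3.26 pos [0.4842 0.0158 0.1999] F [-0.26 -0.37  0.19] gap 0.999
down t 4.56 pos [0.4847 0.0171 0.0627] F [-0.88  0.67 -0.69] gap 0.998
gripped t 4.92 pos [0.4847 0.0172 0.0627] F [ 0.65 -0.14  3.9 ] gap 0.677
lift t 6.62 pos [0.4838 0.017  0.1996] F [ 0.09  0.98 -2.14] gap 0.677
[ 0.09  0.98 -2.14]
[ 0.09  0.98 -2.14]
[ 0.09  0.98 -2.14]
[ 0.09  0.98 -2.14]
```

View pics/g1.png

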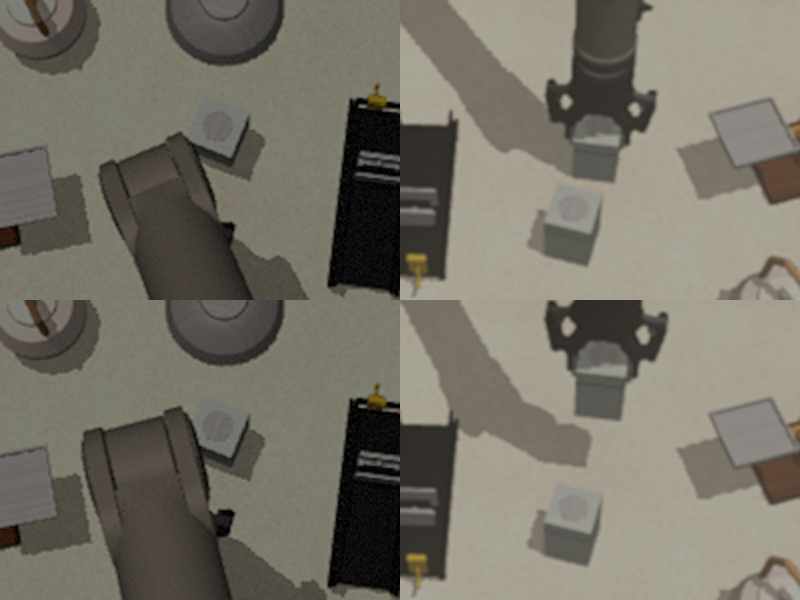

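The tin is gripped and hangs level (lower views). Next I'll put it on the pan.

```bash
python3 - <<'E'
from poses import *
x,y,w=PAN
robot.move_to([x,y,.22],rot(w)); robot.pause(.2); st('above')
snap('scene','ap.png')
print(robot.line_to([x,y,.172],velocity=.08)); st()
print(robot.line_to([x,y,.1605],velocity=.03)); st('down')
snap('scene','pd.png')
fingers.gripper_to(1.0); st('open')
robot.pause(.3)
robot.line_to([x,y,.26],velocity=.15)
robot.move_to([.45,.0,.28],rot(0)); st()
snap('scene','rs.png');snap('top','rt.png')
E
python3 - <<'E'
import cv2,numpy as np
o=np.zeros((600,800,3),'uint8')
for i,n in enumerate(('ap','pd','rs','rt')):
    a=cv2.imread(f'pics/{n}.png'); a=a[200:350,80:280] if i==3 else a[120:270,340:540]
    o[300*(i//2):300*(i//2)+300,400*(i%2):400*(i%2)+400]=cv2.resize(a,(400,300),interpolation=cv2.INTER_CUBIC)
cv2.imwrite('pics/g2.png',o)
E
```

```text
above t 7.72 pos [0.5228 0.2031 0.2197] F [-0.76  0.03 -0.48] gap 0.674
False
 t 8.52 pos [0.5224 0.2058 0.1722] F [ 0.62 -0.57 -1.32] gap 0.674
False
down t 9.05 pos [0.5225 0.2055 0.1607] F [ 0.32 -0.94 -0.14] gap 0.674
open t 9.49 pos [0.5221 0.2055 0.1604] F [-0.34  0.4   0.5 ] gap 1.001
 t 11.48 pos [0.4501 0.0011 0.2798] F [ 0.34 -0.12  0.05] gap 1.0
```

View pics/g2.png

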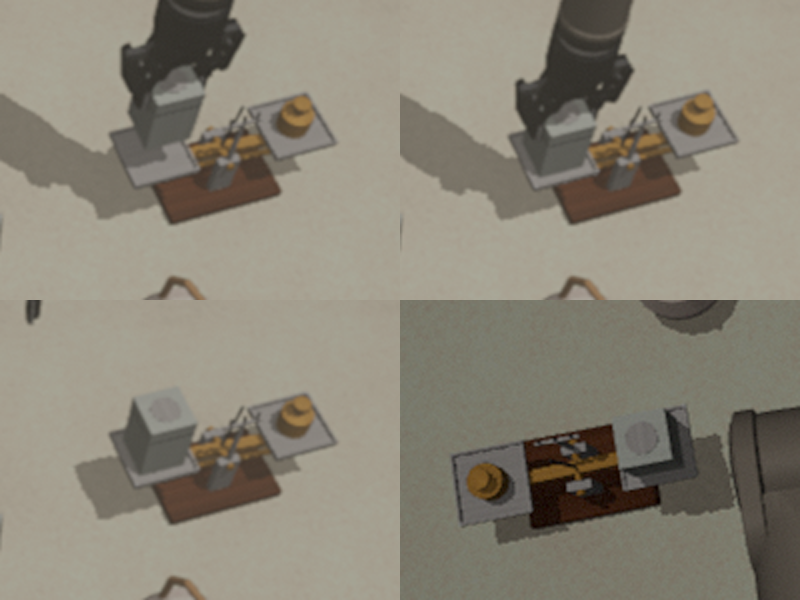

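The pan stayed up and the counterweight stayed down, both at the same pixels as before, so this tin is light. The other must be the full one. I'll pick it up and check the beam again.

```bash
python3 - <<'E'
from poses import *
x,y,w=A
robot.move_to([x,y,.22],rot(w)); st('above'); snap('scene','rs2.png')
robot.line_to([x,y,.062],velocity=.12); 
fingers.gripper_to(0.0,force=35); st('gripped')
robot.line_to([x,y,.20],velocity=.12); robot.pause(.3)
for _ in range(4): robot.pause(.1); print(np.round(robot.current_contact_force(),2))
X,Y,W=BAY
lx,ly=X-.06*np.cos(W),Y-.06*np.sin(W)
robot.move_to([lx,ly,.18],rot(W)); robot.line_to([lx,ly,.135],velocity=.08); robot.pause(.2); st('over lane')
for _ in range(3): robot.pause(.1); print(np.round(robot.current_contact_force(),2))
snap('scene','ls.png');snap('top','lt.png')
E
python3 - <<'E'
import cv2,numpy as np
o=np.zeros((600,800,3),'uint8')
for i,n in enumerate(('rs','rs2','ls','lt')):
    a=cv2.imread(f'pics/{n}.png'); a=a[120:270,340:540] if i<2 else a[150:300,170:370] if i==2 else a[200:350,280:480]
    o[300*(i//2):300*(i//2)+300,400*(i%2):400*(i%2)+400]=cv2.resize(a,(400,300),interpolation=cv2.INTER_CUBIC)
cv2.imwrite('pics/g3.png',o)
f=lambda i:np.clip(255*(i/255.)**0.5,0,255).astype('uint8')
cv2.imwrite('pics/lsz.png',cv2.resize(f(cv2.imread('pics/ls.png')[160:280,200:300]),None,fx=5,fy=5,interpolation=cv2.INTER_CUBIC))
E
```

```text
above t 12.29 pos [ 0.6026 -0.0249  0.22  ] F [-0.16 -0.24 -0.24] gap 0.999
gripped t 14.18 pos [ 0.6037 -0.0267  0.0628] F [-0.07 -0.51  2.74] gap 0.673
[ 0.24  0.73 -1.86]
[-0.34  0.85 -2.31]
[-0.26  0.11 -2.91]
[-0.36  0.51 -2.98]
over lane t 17.99 pos [ 0.471  -0.2108  0.1356] F [-0.39 -0.58 -3.09] gap 0.673
[-0.43  0.72 -3.36]
[ 0.3  -0.63 -2.82]
[-1.   -0.4  -2.89]
```

View pics/g3.png

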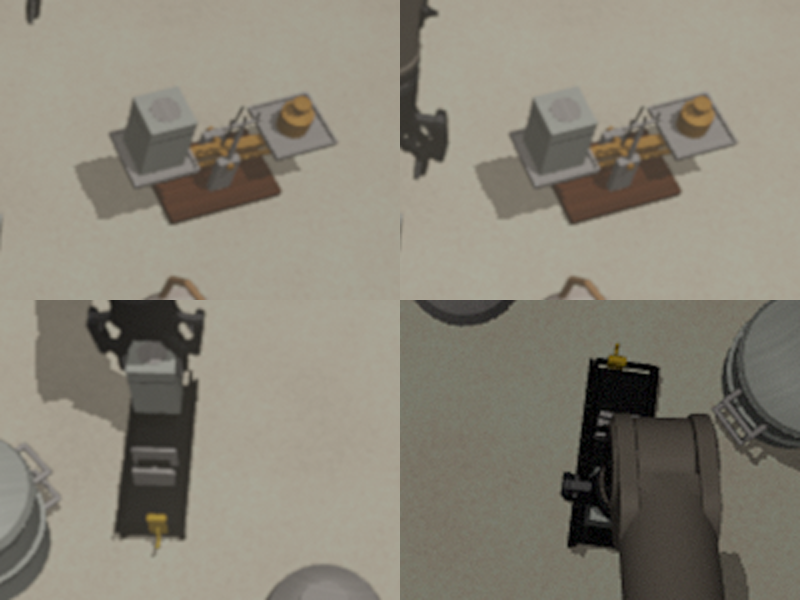

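View pics/lsz.png

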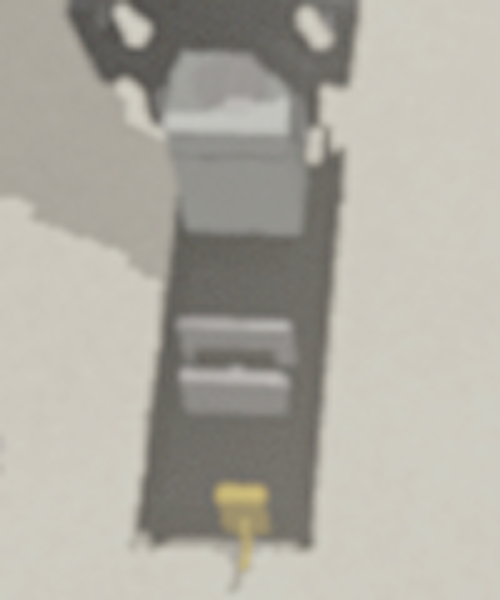

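```bash
python3 - <<'E'
from poses import *
X,Y,W=BAY
def bw(x,y,z): return [X+np.cos(W)*x-np.sin(W)*y,Y+np.sin(W)*x+np.cos(W)*y,z]
# proj -> zoom px
z=lambda P:np.round((proj('scene',[bw(*p) for p in P])-[200,160]+.5)*5-.5,1)
print('tin front bottom',z([(-.031,-.029,.0728),(-.031,.029,.0728)]),'obs 182,232 303,234')
print('stop top',z([(.019,-.028,.0685),(.019,.028,.0685)]),'obs 178,320 293,320')
print('rails +x end top outer',z([(.115,-.043,.054),(.115,.043,.054)]),z([(.115,-.043,.0),(.115,.043,.0)]))
print('rails -x end outer top',z([(-.115,-.043,.054),(-.115,.043,.054)]),z([(-.115,-.033,.054),(-.115,.033,.054)]))
im=cv2.imread('pics/scene0.png')
o=cv2.resize(im[160:280,200:300],None,fx=5,fy=5,interpolation=cv2.INTER_CUBIC)
o=np.clip(255*(o/255.)**.5,0,255).astype('uint8')
for zz in(.054,0):
  q=np.array(z([(.115,.043,zz),(.115,-.043,zz),(-.115,-.043,zz),(-.115,.043,zz)])).astype(int)
  cv2.polylines(o,[q],True,(0,0,255) if zz else (255,0,0),1)
q=z([(.115,.033,.03),(.115,-.033,.03),(-.115,-.033,.03),(-.115,.033,.03)]).astype(int);cv2.polylines(o,[q],True,(0,255,0),1)
q=z([(.019,.028,.0685),(.019,-.028,.0685)]).astype(int);cv2.polylines(o,[q],True,(0,255,255),1)
cv2.imwrite('pics/ov.png',o)
E
```

```text
tin front bottom [[188.8 230.2]
 [303.5 232.8]] obs 182,232 303,234
stop top [[181.9 318.3]
 [294.5 320.9]] obs 178,320 293,320
rails +x end top outer [[134.8 501.2]
 [312.5 505.3]] [[150.3 552.6]
 [321.6 556.6]]
rails -x end outer top [[182.5 118.3]
 [345.4 122. ]] [[201.5 118.7]
 [326.4 121.6]]
```

View pics/ov.png

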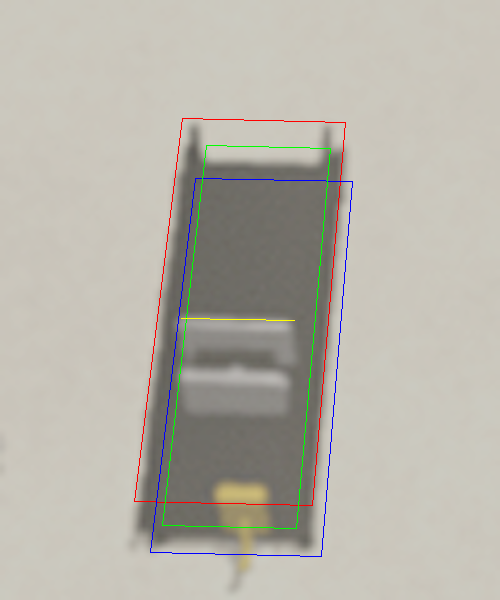

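The modelled tin and stop plate agree laterally with the picture to under 1 mm relative to each other. I'll lower it with a force guard.

```bash
python3 - <<'E'
from poses import *
X,Y,W=BAY
lx,ly=X-.06*np.cos(W),Y-.06*np.sin(W)
r=robot.line_to([lx,ly,.096],velocity=.03,f_stop=5); st(r)
if not r:
    r=robot.line_to([lx,ly,.0917],velocity=.01,f_stop=5); st(r)
for _ in range(5): robot.pause(.1); print(np.round(robot.current_contact_force(),2))
snap('scene','in.png')
f=lambda i:np.clip(255*(i/255.)**0.5,0,255).astype('uint8')
cv2.imwrite('pics/inz.png',cv2.resize(f(cv2.imread('pics/in.png')[160:280,200:300]),None,fx=5,fy=5,interpolation=cv2.INTER_CUBIC))
E
```

```text
False t 19.84 pos [ 0.4707 -0.2107  0.0962] F [ 0.74  0.97 -2.52] gap 0.674
False t 20.43 pos [ 0.4706 -0.2107  0.0918] F [-0.31 -0.44 -2.19] gap 0.672
[-0.07 -0.61 -0.75]
[ 0.53 -0.78 -1.03]
[-1.28  0.12 -1.73]
[ 0.67 -0.41 -1.34]
[-0.52  0.37 -1.9 ]
```

View pics/inz.png

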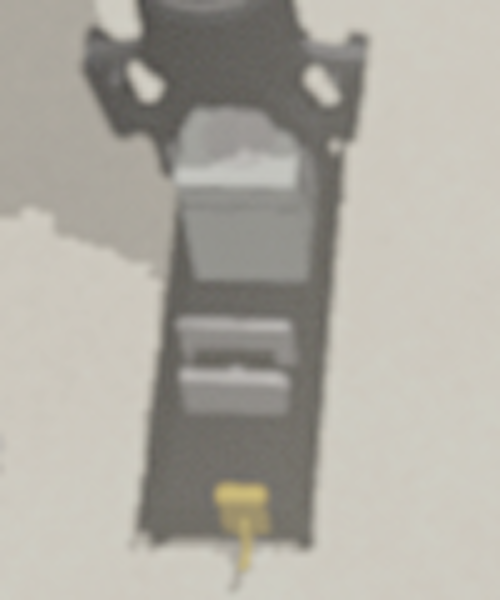

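The tin is between the rails with its weight partly on the floor. I'll slide it to near the estimated stop (about 50 mm of travel), then take small steps and average the force.

```bash
cat > sl.py <<'E'
from poses import *
X,Y,W=BAY; d=np.array([np.cos(W),np.sin(W)])
def favg(n=8):
    v=[]
    for _ in range(n): robot.pause(.04); v.append(robot.current_contact_force())
    v=np.mean(v,0); return np.round([v[:2]@d,v[:2]@[-d[1],d[0]],v[2]],2)
def go(tr,v,z=.0917,**k):
    p=np.array([X,Y])+d*(-.06+tr); return robot.line_to([p[0],p[1],z],velocity=v,**k)
E
python3 - <<'E'
from sl import *
print(favg())
print(go(.040,.04,f_stop=5)); print('40',favg())
for t in (.046,.049,.052,.0545,.057):
    r=go(t,.015,f_stop=4); f=favg(); print(t,r,f,round((robot.current_tool_pos()[:2]-[X,Y])@d+.06,4))
    if f[0]<-2.5 : break
st()
snap('scene','sl1.png');snap('top','sl1t.png')
f=lambda i:np.clip(255*(i/255.)**0.5,0,255).astype('uint8')
cv2.imwrite('pics/sl1z.png',cv2.resize(f(cv2.imread('pics/sl1.png')[160:280,200:300]),None,fx=5,fy=5,interpolation=cv2.INTER_CUBIC))
E
```

```text
[ 0.37 -0.35 -1.01]
False
40 [ 0.55  0.39 -1.03]
0.046 False [-0.21 -0.51 -1.25] 0.0462
0.049 False [-0.05 -0.04 -1.09] 0.0491
0.052 False [-0.47 -0.03 -0.91] 0.0521
0.0545 False [-0.01 -0.21 -1.47] 0.0545
0.057 False [-1.14 -0.18 -1.37] 0.0568
 t 26.34 pos [ 0.5271 -0.2167  0.0916] F [-1.1  -0.63 -1.32] gap 0.68
```

View pics/sl1z.png

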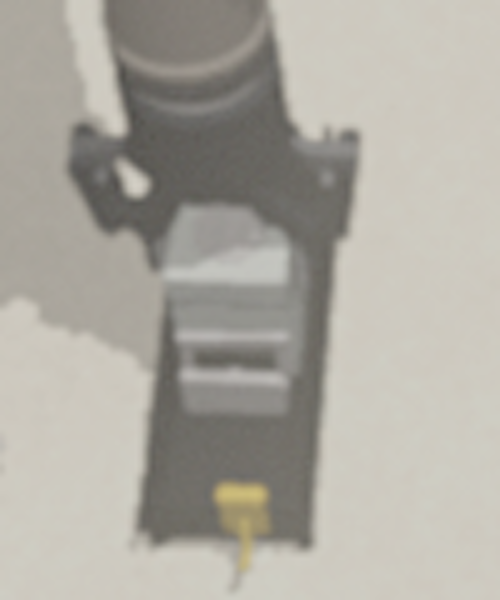

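The plate's top edge has moved from row 320 to about 333, which is 6–8 mm, and the force is starting to rise. I'll push slightly further to confirm the bumper.

```bash
python3 - <<'E'
from sl import *
for t in (.0582,.0594,.0606):
    r=go(t,.015,f_stop=6); f=favg(12); print(t,r,f,round((robot.current_tool_pos()[:2]-[X,Y])@d+.06,4))
    if f[0]<-2.8 : break
st()
E
```

```text
0.0582 False [-3.33 -0.28 -0.34] 0.0579
 t 27.19 pos [ 0.5281 -0.2168  0.0916] F [-2.92  0.91 -0.84] gap 0.677
```

```bash
python3 - <<'E'
from sl import *
go(.0560,.015); print(favg(8))
fingers.gripper_to(1.0); st('open'); robot.pause(.3)
p=robot.current_tool_pos(); robot.line_to([p[0],p[1],.25],velocity=.12)
robot.move_to([.36,-.02,.3],rot(0)); st()
snap('scene','e.png');snap('top','et.png')
f=lambda i:np.clip(255*(i/255.)**0.5,0,255).astype('uint8')
a=cv2.imread('pics/e.png');b=cv2.imread('pics/et.png');o=np.zeros((600,800,3),'uint8')
r=lambda i,s:cv2.resize(f(i),None,fx=s,fy=s,interpolation=cv2.INTER_CUBIC)
o[:600,:350]=r(a[160:280,215:285],5);o[:390,360:690]=r(b[220:298,355:421],5);o[390:600,360:780]=r(a[130:235,330:540],2)
cv2.imwrite('pics/end.png',o)
E
```

```text
[-0.45 -0.25 -1.64]
open t 28.23 pos [ 0.5266 -0.2165  0.092 ] F [-0.3   0.07  0.51] gap 0.997
 t 31.02 pos [ 0.3603 -0.021   0.3004] F [0.91 0.21 1.02] gap 1.003
```

View pics/end.png

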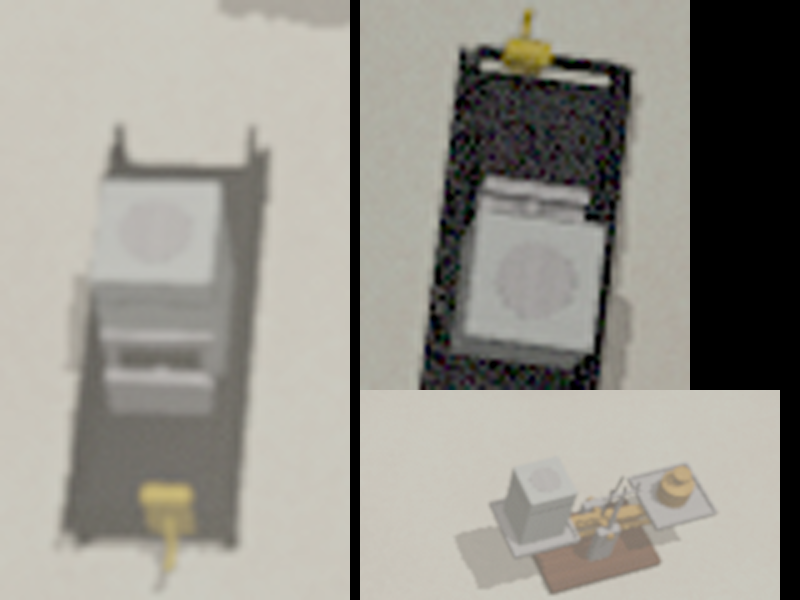

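The tin stands square against the plate and the light tin is on the raised pan. I'll measure the plate's position in numbers.

```bash
python3 - <<'E'
from geo import *
for n in('scene0','sl1','e'):
    a=cv2.imread(f'pics/{n}.png',0).astype(float)[218:244,240:254].mean(1); print(n,np.round(a).astype(int).tolist())
X,Y,W=.5302,-.2170,-.1056; d=np.array([np.cos(W),np.sin(W)])
for x in(.019,.025): print(proj('scene',[[*(np.array([X,Y])+d*x),.0685]]))
# tin pose
t=unz([(484-360,206),(606-360,228),(590-360,354),(462-360,333)],5,355,220)
s=unz([(222,282),(92,282),(102,180),(222,180)],5,215,160)
for o in({'top':t},{'scene':s}): 
    q,r=fit(o,.058,.058,.115,[.52,-.21,-.1]); w=q[:2]-[X,Y]; print('tin in bay',w@d,w@[-d[1],d[0]],'yaw rel',q[2]-W,r)
E
```

```text
scene0 [46, 46, 46, 45, 47, 70, 102, 108, 85, 75, 75, 66, 50, 43, 45, 64, 102, 122, 104, 80, 75, 76, 76, 74, 65, 50]
sl1 [82, 82, 78, 79, 84, 85, 84, 88, 109, 121, 89, 67, 52, 43, 42, 63, 104, 126, 107, 82, 76, 78, 78, 76, 65, 50]
e [82, 80, 76, 80, 83, 83, 83, 89, 110, 118, 87, 65, 51, 44, 45, 65, 102, 122, 104, 81, 75, 76, 76, 74, 65, 50]
[[247.23386955 223.51451935]]
[[247.01697735 225.55597139]]
tin in bay -0.0033621932060501174 -0.00104083280214074 yaw rel -0.03765540916568769 [-0.2  0.4  0.1  0.2 -0.3 -0.3  0.4 -0.4]
tin in bay -0.0026287690787422657 0.0013874836773979794 yaw rel 0.0411194381850237 [-1.  -0.4  0.8 -0.2  0.3  0.5 -0.1  0.2]
```

The plate has moved about 2.2 px, which is roughly 6 mm. It holds there after release: the profile is the same as when the tin was held against it. Handing in.

```bash
python3 - <<'E'
from h import *
print(robot.current_time_s()); workorder.close_job()
E
```

```text
31.1167
the job is handed in; nothing more can be done
```

The full tin is in the rack bay with the stop plate pushed in, and I handed the job in at 31 s. No verdict was reported.

- **Weighing:** I set the tin nearer the robot on the empty pan and let go. Pictures about 2 s and 3 s later showed the pan still up, so that tin is the light one. It stays standing upright on the pan. When I lifted the other tin, the wrist sensor read about 2.9 N, which fits the full one. The wrist reading for the first tin was too noisy to tell (about -2.1 N, then -0.5 to -1.3 N), so I relied on the balance.
- **Bay:** I lowered the full tin between the rails and slid it to the stop, with about 3.3 N on the bumper at most. I then backed off about 2 mm, let go and pulled clear.
- **Last checks:** The plate sits about 2.2 px, roughly 6 mm, in from its free position, and it held there after release. The tin stands upright near bay x = -3 mm, within about 1.5 mm of the lane's middle line.
- **Disagreement:** The two cameras differed on the tin's turn relative to the lane, at -2.2° and +2.4°. I put that down to picking the corners by hand. They also differed on which side of the middle line it lies.

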